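# Set a square against a tacked upright before welding

## Task

Take the steel try square out of the channel it is kept in and stand it on the bracket's base plate, on its thick stock with the blade up, clear of the tacked upright plate, and let go of it. Then take hold of it again, low down by the stock so the hand clears the upright, and gently slide it up until, with the stock flat on the base plate, the blade stands flush against the middle of the upright's clear front face and square on to it, ready for the fitter to check the upright; leave it standing there. Do not let the square topple and do not disturb the red magnet, the tape measure or the hammer beside the work.

Things in the scene. Friction and masses are not known exactly. Their poses are not given: they have to be found in the camera images.
- square: Steel try square, 0.45 kg, standing on its stock, blade up. Origin: outside corner (heel) under the blade's outer edge; z up, y the way that edge faces, x across. Stock: dark bar 20 wide (x), 115 long (y -115 to 0), 22 high. Blade: bright, 4 thick (x), 26 wide (y -26 to 0), top at z = 140, outer edge level with the stock's end. Mass centre y -49, z 25. In the rack only the blade can be gripped.
- square_blade (a point): point on the square's blade, 18 below its top, middle of the 26 mm width: where to pinch the blade across its width from above
- square_foot (a point): point on the square's stock near its free end, 97 from the heel, 12 above its underside: where to take the stock across its 20 mm width from above
- square_top (a point): top of the blade's outer edge, 140 straight above the square's origin
- bracket: Workpiece, fixed: steel base plate 180 (x) by 275 (y -150 to 125) by 12 thick; tacked on it an upright plate 150 wide (x), 10 thick (y 55 to 65), 210 high, taller than the square. Tacks only near its ends, 55 or more from the middle. Origin on the table, z up. The upright's clear front face looks to -y: the square belongs there. Behind it (+y): two table clamps 145 high and a red magnet.
- rib_mid (a point): bottom middle of the upright's front face, at the top of the base plate (0, 55, 12 in the bracket's frame); axes as the bracket's, y pointing into the upright
- rack: Tool rack, fixed: blue foot plate 90 (x) by 235 (y) by 6; on it a steel channel 155 long (y -40 to 115), 26 wide inside, walls 4 thick, inside floor 10 and wall tops 38 above the table. The square stands in it, its y along the rack's y. Two tubes with paint markers, 130 high, at y = -88. Origin on the table.
- magnet: bystander: red triangular welding magnet 18 by 60 by 86, behind the upright on the base plate
- tape: bystander: yellow and black tape measure 66 by 38 by 64, on the table beside the base plate
- hammer: bystander: chipping hammer 265 long (y), 25 high, on the table beside the rack; origin at its middle
Things that resemble listed ones, but are neither listed nor needed, are in the scene too. Leave any green look-alike of the square alone.

How it is judged:
By the outcome, as a careful person would: the job done as asked, in the order asked, and still so for the second after the job is handed in, with the robot touching nothing.
It also fails if it takes over 51 s, if anything falls off the work surface, if the arm or the gripper's body presses on something with over 40 N, if the wrist force passes 120 N, or if a joint passes its speed limit or range.

## Robot

A 6-joint arm with a two-finger parallel gripper is mounted at the origin on the work surface. World frame = base frame: x ahead of the robot, y to its left, z up, the work surface at z = 0. Lengths are in mm, angles in rad, forces in N, time in s.
With the tool pointing down it reaches from about 350 to 800 mm from the base axis. Payload 7.3 kg.
Tool frame: the origin (TCP) lies midway between the tips of the shut fingers; the grasp point (between the pads) lies 19 mm behind it; z points along the fingers, y is the line along which they close (so a half turn about z gives the same grasp; the last joint's range is limited). The gripper opens to 85 mm and grips with 20 to 120 N. Pads are 22 mm wide; open, the fingers measure 114 mm over their backs; the gripper's body (76 mm by 85 mm) begins 54 mm behind the grasp point. The pads swing forward as they close: fully open they stand 13 mm farther back than shut.
Start: joints at [-0.146, 0.342, 1.524, -0, 1.275, -0.146], TCP at [525.019, 0.02, 231.322] pointing down, gripper open.
Joint ranges: [-2.53, 2.53], [-0.77, 2.02], [0.04, 2.7], [-1, 4.14], [0.28, 2.66], [-3.11, 3.11]. Speed limits (rad/s): [2.57, 2.57, 3.14, 3.14, 3.14, 3.14].

## Interface

Orientations are given as a unit quaternion [x, y, z, w].
In Python, from plant import observe, grab_frame, ticket gives the robot as it stands.
- The arm moves only by the tool send_rows, never from a script. Its argument "motion" is one flat list of numbers, 5 for each row, row after row: the closure, from 0 (fully open) to 1 (shut), then the shift along the tool's x, y, z in units of 0.5 m (1.0 is 0.5 m), then the turn about the tool's z in units of pi rad (1.0 is pi rad). A call has 1 to 12 rows; each row is the pose to reach, as a shift and turn from the pose commanded when the call began, along the tool's axes at that moment, turning the shorter way round; what a row does not reach only later rows make up. A row lasts 1/10 s, in which the tool goes at most 50 mm and 8.59 degrees, less where a joint would pass 70% of its speed; a pose out of reach is approached as far as the arm can. A call with a number of a shift or a turn outside -1 to 1 is refused whole. A call with a gripper value outside its range is refused whole. The fingers move at their own pace and stop on an object; "squeeze" is the grip in N (left out, the last holds). Time passes only in rows, so rows that repeat a pose let the fingers close. It gives the time, the measured TCP pose, the force, the opening and the grip force at its end, in the units of the state.
- observe(): the state, without advancing time (a new reading comes with each control period).
- grab_frame(name): name is "scene" or "side" or "wrist"; returns a dict with "image" (400x640x3 uint8, red, green, blue), "camera_matrix" (3x3 intrinsics, pixels), "R" (3x3) and "t" (3): a world point X has camera coordinates R X + t. Camera axes: x right, y down, z forward; pixel columns grow to the right and rows downward; lengths in mm; the calibration is good to about 2 mm. A picture is of the moment at which its call begins. There is no depth.
- ticket.finish_job(): hands the job in; it is judged then, once.
The state is a dict: "t": time; "q": joint angles; "dq": joint speeds; "joint_efforts": joint torques, N m; "tcp_pos": TCP position; "eef_rot": TCP orientation; "force": force on the tool from outside, world axes, zero at the start; "moment": the same for the moment, N m; "opening": finger opening in mm; "grip_force": force on a finger pad.
Only numpy, scipy, OpenCV 4.12 (cv2) and the standard library are available. Lean on these libraries where they do the work, as an engineer would, in place of code of your own. Each camera call takes 0.05 s, during which the arm holds its last target. There are 200 camera calls.

## Working session

There is one attempt and no reset: what is moved stays moved. The work goes in short steps, Python scripts to look and compute and a tool call to move; the robot and the scene stay as the last step left them, time stands still between calls to the robot, and variables do not carry over. Pictures are saved under pics/ and viewed, at most 10 in all, crops included, and the job is handed in when it is done.

Besides the shell and the picture viewer there is one more tool, called after ">>>" by a JSON object that holds its "method" and its "body". send_rows: Moves the arm, as the interface text tells. Its arguments: {"type":"object","properties":{"motion":{"type":"array"},"squeeze":{"type":"number"}},"required":["motion"]}

```bash
mkdir -p pics; cat > h.py <<'E'
import numpy as np, cv2
from plant import observe, grab_frame, ticket
def snap(n,f):
    g=grab_frame(n); cv2.imwrite(f'pics/{f}.png',g['image'][:,:,::-1]); np.savez(f'pics/{f}.npz',**g); return g
def load(f): return np.load(f'pics/{f}.npz')
def ray(g,p):
    d=g['R'].T@np.linalg.solve(g['camera_matrix'],[p[0],p[1],1.]); return -g['R'].T@g['t'], d
def onz(g,p,z):
    c,d=ray(g,p); return c+d*(z-c[2])/d[2]
def tri(*gp):
    A=np.zeros((3,3));b=np.zeros(3)
    for g,p in gp:
        c,d=ray(g,p); d=d/np.linalg.norm(d); M=np.eye(3)-np.outer(d,d); A+=M;b+=M@c
    return np.linalg.solve(A,b)
def proj(g,X):
    c=g['camera_matrix']@(g['R']@np.asarray(X,float)+g['t']); return c[:2]/c[2]
E
python3 - <<'E'
from h import *
for n in ['scene','side','wrist']:
    g=snap(n,n+'0'); print(n,-g['R'].T@g['t'],g['R'][2],g['camera_matrix'][0,0])
print(observe())
E
```

```text
scene [1356.6753709   152.9441954   706.34922172] [-0.78454849 -0.22706691 -0.57699591] 396.7929017673805
side [ -46.28562189 -792.57794692  655.32183275] [ 0.56296515  0.66568259 -0.48983357] 476.37129402310023
wrist [525.1772858   80.86419666 372.5344719 ] [-0.00159479 -0.3123371  -0.94997   ] 348.7813664874478
{'t': 0.15, 'q': array([-1.46021703e-01,  3.42568662e-01,  1.52474581e+00,  9.92052606e-06,
        1.27539932e+00, -1.46017980e-01]), 'dq': array([ 0.00069719, -0.00206301, -0.00404026, -0.00251539, -0.00086928,
        0.00171867]), 'joint_efforts': array([ 1.24654900e-03, -4.33907533e+01, -2.46148127e+01, -9.02174702e-05,
        5.71925848e-03,  3.60333468e-05]), 'tcp_pos': array([5.24724304e+02, 5.44181752e-02, 2.30800577e+02]), 'eef_rot': array([ 7.07109009e-01,  7.07104331e-01, -3.30684103e-04, -4.52671603e-04]), 'force': array([-0.60196265,  0.44531874, -0.66205265]), 'moment': array([0.01775283, 0.02436697, 0.03394515]), 'grip_force': 0.0, 'opening': 85.36810853318964}
```

View pics/scene0.png

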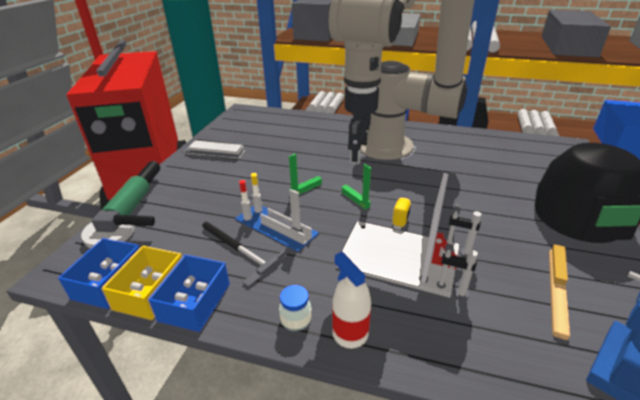

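View pics/side0.png

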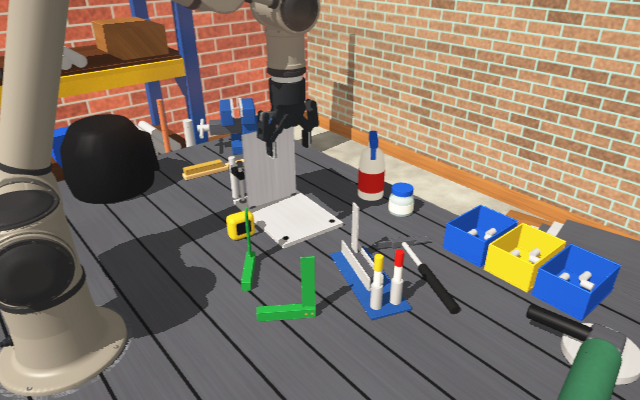

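View pics/wrist0.png

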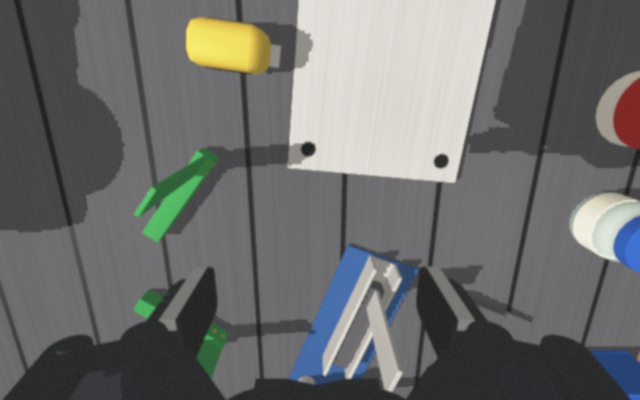

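The pictures show the following:
- **Scene:** the square's blade is at (295,205), in the blue rack. The bracket is at (390,250), and the upright is on its right side.
- **Side:** the blade runs from (355,205) to (357,250). The plate is at (297,218) and the upright at (270,165).
- **Wrist:** the near plate corners are at (290,168) and (456,182). The rack's blue foot has corners at (350,245) and (418,268), and the blade's top is near (395,385).

```bash
python3 - <<'E'
from h import *
w=load('wrist0');s=load('side0');c=load('scene0')
print(w['R'])
a,b=onz(w,(290,168),12),onz(w,(456,182),12); print(a,b,np.linalg.norm(b-a))
a,b=onz(w,(350,245),6),onz(w,(418,268),6); print('rack',a,b,np.linalg.norm(b-a))
print('side plate corners',onz(s,(343,222),12),onz(s,(284,244),12))
print('top',tri((s,(355,204)),(c,(295,190))), tri((s,(355,204)),(c,(295,190)),(w,(395,385))))
print('walls', onz(w,(371,257),38),onz(w,(327,372),38))
im=w['image'][200:400,280:480]; cv2.imwrite('pics/cw.png',cv2.resize(im[:,:,::-1],None,fx=3,fy=3,interpolation=cv2.INTER_CUBIC))
E
```

```text
[[ 9.99998636e-01 -9.05023985e-05 -1.64902627e-03]
 [ 4.29077513e-04 -9.49971331e-01  3.12336815e-01]
 [-1.59479491e-03 -3.12337096e-01 -9.49969997e-01]]
[496.73822279  -1.23602703  12.        ] [673.76272971 -16.459432    12.        ] 177.6778773798246
rack [563.37080308 -93.32602214   6.        ] [ 644.52090839 -123.09176923    6.        ] 86.43690931339474
side plate corners [671.96951759 -15.5727367   12.        ] [495.36812317   1.28394374  12.        ]
top [ 585.58804343 -145.48065088  152.15279696] [ 586.64096297 -145.46744356  152.82250239]
walls [582.83685955 -92.15165124  38.        ] [ 537.39338556 -246.0771212    38.        ]
```

View pics/cw.png

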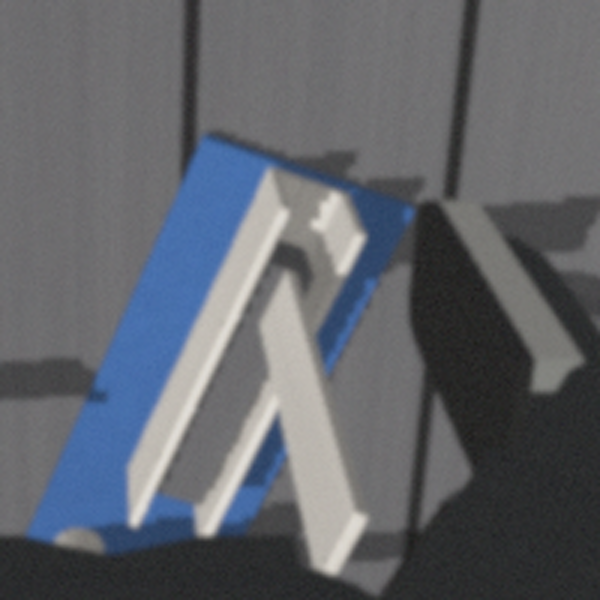

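The crop shows the blade top's outer end at crop (360,518) and its inner end at (322,571). The stock sits between the walls and runs towards the tubes.

```bash
python3 - <<'E'
from h import *
w=load('wrist0');s=load('side0');c=load('scene0')
f=lambda x,y:(280+(x+.5)/3-.5,200+(y+.5)/3-.5)
o,i=onz(w,f(360,517),150),onz(w,f(322,572),150)
print(o,i,np.linalg.norm(o-i),np.degrees(np.arctan2(*(o-i)[1::-1])))
for p,q in [((266,168),(128,470)),((289,213),(135,525)),((207,135),(30,540)),((410,212),(272,465))]:
    z=38 if p[0] in(266,289) else 6
    a,b=onz(w,f(*p),z),onz(w,f(*q),z); print(a,b,np.degrees(np.arctan2(*(a-b)[1::-1])))
im=s['image'][:,:,::-1][80:180,220:340]; cv2.imwrite('pics/cs.png',cv2.resize(im,None,fx=5,fy=5,interpolation=cv2.INTER_CUBIC))
E
```

```text
[ 591.46884436 -136.53078014  150.        ] [ 582.52109066 -155.35466469  150.        ] 20.842286957844745 64.57636869477852
[579.92214474 -90.57630191  38.        ] [ 531.65329122 -222.81997209   38.        ] 69.94795076822892
[ 589.03914026 -108.56106282   38.        ] [ 534.61410815 -250.12329638   38.        ] 68.97023941289545
[561.82003034 -92.90465369   6.        ] [ 489.00213199 -290.23321757    6.        ] 69.74500427927161
[ 642.83190462 -126.1959294     6.        ] [ 594.34538917 -249.12239266    6.        ] 68.47398202041784
```

View pics/cs.png

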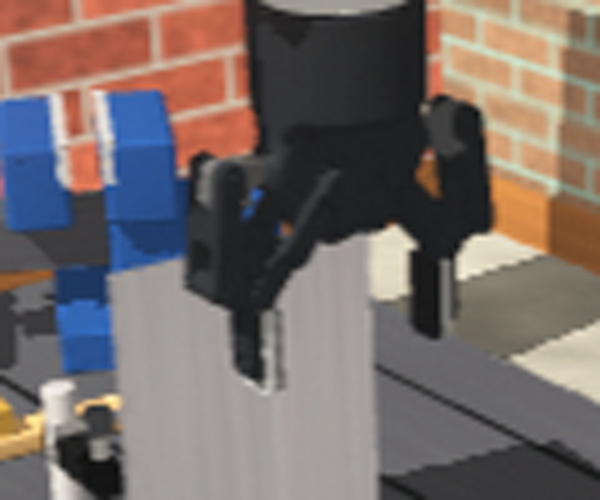

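No camera body sticks out from the hand in this crop; only the fingers show. I'll move over the blade, aligned with the rack.

>>> {"method": "send_rows", "body": {"motion": [0, -0.292, 0.124, 0, -0.386, 0, -0.292, 0.124, 0, -0.386, 0, -0.292, 0.124, 0, -0.386, 0, -0.292, 0.124, 0, -0.386, 0, -0.292, 0.124, 0, -0.386, 0, -0.292, 0.124, 0, -0.386, 0, -0.292, 0.124, 0, -0.386, 0, -0.292, 0.124, 0, -0.386, 0, -0.292, 0.124, 0, -0.386, 0, -0.292, 0.124, 0, -0.386, 0, -0.292, 0.124, 0, -0.386, 0, -0.292, 0.124, 0, -0.386]}}

```text
t: 1.35
tcp_pos: [587.0, -146.0, 231.3]
eef_rot: [0.179, 0.984, 0.0, -0.0]
force: [-2.1, 0.4, -0.6]
opening: 85.6
grip_force: 0.0
```

```bash
python3 - <<'E'
from h import *
w=snap('wrist','w1'); print(-w['R'].T@w['t']); o=observe(); print(o['tcp_pos'],o['eef_rot'])
print(proj(w,(587,-146,150)))
cv2.imwrite('pics/w1c.png',cv2.resize(w['image'][200:400,220:480][:,:,::-1],None,fx=3,fy=3,interpolation=cv2.INTER_CUBIC))
E
```

```text
[ 512.22136687 -117.12206526  373.10007002]
[ 587.01097924 -145.92123469  231.29315652] [1.78769515e-01 9.83890980e-01 1.67374301e-05 9.81691361e-06]
[315.37699734 210.34010696]
```

View pics/w1c.png

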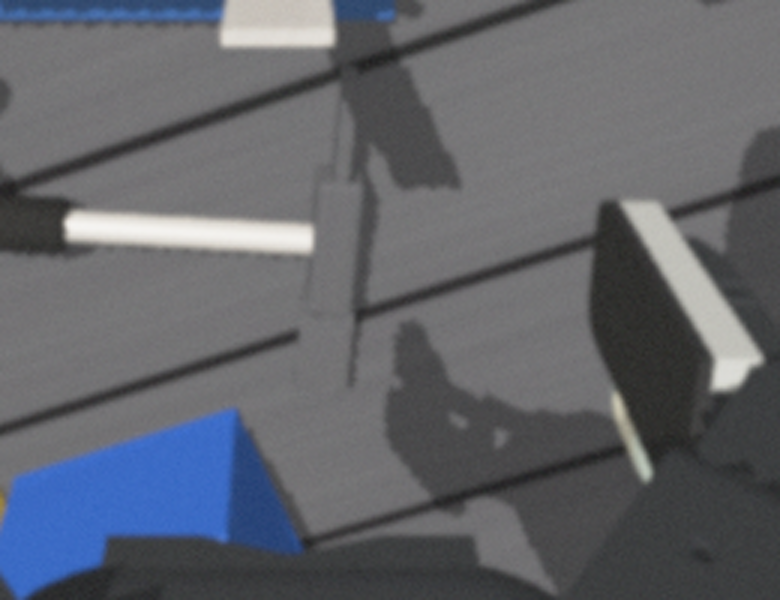

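The blade's top face fills crop x 220–336, y 28–47, which is roughly pixels (293–332, 209–215).

```bash
python3 - <<'E'
from h import *
w=load('w1'); f=lambda x,y:(220+(x+.5)/3-.5,200+(y+.5)/3-.5)
P=[onz(w,f(*p),150) for p in [(220,47),(336,47),(222,29),(335,29)]]
for p in P: print(p)
m=np.mean(P,0); print(m)
d=P[1]-P[0]; print(np.linalg.norm(d), np.degrees(np.arctan2(-d[1],-d[0])),np.degrees(np.arctan2(d[1],d[0])))
R=cv2.Rodrigues(np.zeros(3))[0]
yaw=np.radians(69.5); ty=np.array([np.cos(yaw),np.sin(yaw)]); tx=np.array([-ty[1],ty[0]])
e=(m-observe()['tcp_pos'])[:2]; print('tool x,y',e@tx,e@ty)
g=cv2.cvtColor(w['image'],cv2.COLOR_RGB2GRAY); print(g[205:220,312]); print(g[212,286:340])
# left/right long blade edges over rows
for r in range(150,216,8):
    t=np.where(g[r,280:350]>150)[0]; print(r,t.min()+280 if len(t) else 0,t.max()+280 if len(t) else 0)
cv2.imwrite('pics/w1d.png',cv2.resize(w['image'][40:230,200:430][:,:,::-1],None,fx=3,fy=3,interpolation=cv2.INTER_CUBIC))
E
```

```text
[ 585.00633391 -161.57567061  150.        ]
[ 594.30481856 -136.8707202   150.        ]
[ 581.12975678 -159.53582559  150.        ]
[ 590.13614645 -135.60699764  150.        ]
[ 587.64426392 -148.39730351  150.        ]
26.396901169080493 -110.62540573688477 69.37459426311524
tool x,y -1.4603177280265407 -2.0974838368295097
[192 194 194 198 207 217 221 222 220 211 177 137 117 116 116]
[119 118 118 119 118 120 136 171 208 221 222 222 221 219 220 219 219 221
 222 221 221 221 220 221 221 221 222 222 223 222 220 220 221 223 223 223
 223 223 222 224 222 224 223 220 204 161 109  81  75  77  75  75  77  78]
150 0 0
158 280 349
166 0 0
174 300 346
182 298 349
190 280 349
198 296 329
206 294 330
214 293 330
```

View pics/w1d.png

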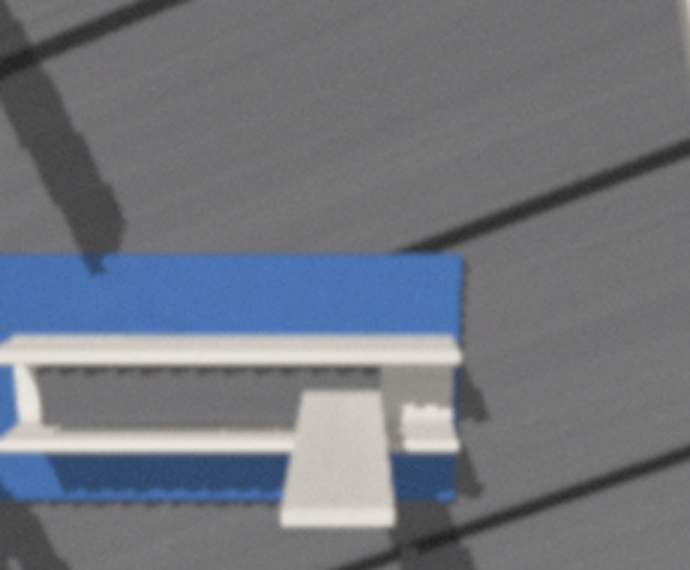

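>>> {"method": "send_rows", "body": {"motion": [0, -0.003, -0.004, 0.08, 0, 0, -0.003, -0.004, 0.16, 0, 0, -0.003, -0.004, 0.22, 0, 0, -0.003, -0.004, 0.239, 0, 0, -0.003, -0.004, 0.239, 0, 0.8, -0.003, -0.004, 0.239, 0, 0.8, -0.003, -0.004, 0.239, 0, 0.8, -0.003, -0.004, 0.239, 0, 0.8, -0.003, -0.004, 0.239, 0, 0.8, -0.003, -0.004, 0.239, 0, 0.8, -0.003, -0.004, 0.239, 0], "squeeze": 80}}

```text
t: 2.5
tcp_pos: [588.2, -149.0, 113.0]
eef_rot: [0.178, 0.984, -0.0, 0.001]
force: [-1.1, -1.0, 5.4]
opening: 24.2
grip_force: 78.3
```

>>> {"method": "send_rows", "body": {"motion": [0.8, 0, 0, -0.01, 0, 0.8, 0, 0, -0.03, 0, 0.8, 0, 0, -0.05, 0, 0.8, 0, 0, -0.07, 0, 0.8, 0, 0, -0.09, 0, 0.8, 0, 0, -0.11, 0, 0.8, 0, 0, -0.13, 0, 0.8, 0, 0, -0.14, 0, 0.8, 0, 0, -0.14, 0]}}

```text
t: 3.4
tcp_pos: [588.1, -148.5, 182.9]
eef_rot: [0.178, 0.984, -0.0, 0.001]
force: [0.3, 0.1, -4.3]
opening: 24.2
grip_force: 78.8
```

```bash
python3 - <<'E'
from h import *
s=snap('side','s2'); o=observe(); print(o['tcp_pos'],o['force'],o['opening'])
cv2.imwrite('pics/s2c.png',cv2.resize(s['image'][80:330,200:460][:,:,::-1],None,fx=2.4,fy=2.4,interpolation=cv2.INTER_CUBIC))
E
```

```text
[ 587.80184237 -148.39294638  182.07795432] [ 0.92212573  0.81510113 -5.42046502] 24.484141494663657
```

View pics/s2c.png

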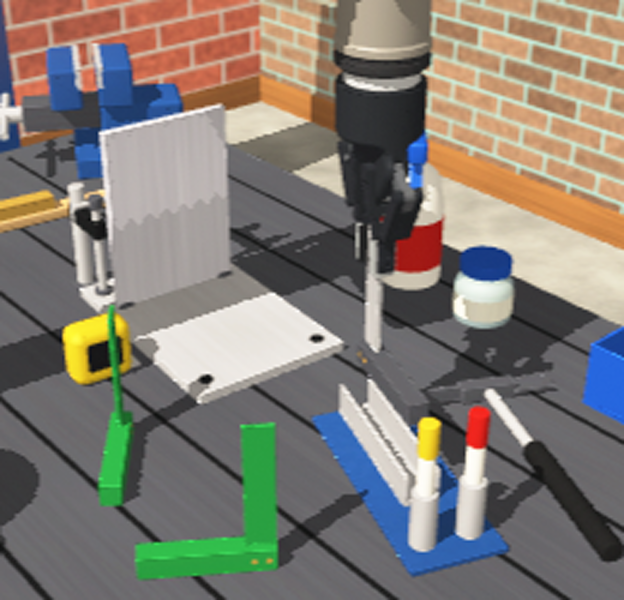

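The square hangs level from the blade, clear of the rack. In the crop the upright's front-face corners are about (118,302), (230,275), (222,105) and (101,133), and the plate's near corners are (205,402) and (343,345).

```bash
python3 - <<'E'
from h import *
s=load('s2'); w=load('wrist0'); f=lambda x,y:(200+(x+.5)/2.4-.5,80+(y+.5)/2.4-.5)
for p,z in [((118,304),12),((230,275),12),((205,402),6),((205,398),12),((343,345),12),((222,104),222),((101,133),222)]:
    print(p,onz(s,f(*p),z))
# wrist0: fit front, left, right plate edges
g=cv2.cvtColor(w['image'],cv2.COLOR_RGB2GRAY).astype(float)
F=[];
for x in range(325,445,4):
    d=np.diff(cv2.GaussianBlur(g[150:200,x-1:x+2],(1,3),0).mean(1)); F.append((x,150+np.argmin(d)+.5))
L=[];Rr=[]
for y in range(5,150,5):
    r=g[y-1:y+2].mean(0); d=np.diff(r[285:315]); L.append((285+np.argmax(d)+.5,y)); d=np.diff(r[445:505]); Rr.append((445+np.argmin(d)+.5,y))
def line(P,z):
    Q=np.array([onz(w,p,z)[:2] for p in P]); vx,vy,x0,y0=cv2.fitLine(Q.astype(np.float32),cv2.DIST_HUBER,0,.01,.01).ravel()
    r=np.abs((Q-[x0,y0])@[-vy,vx]); return np.array([x0,y0]),np.array([vx,vy]),np.median(r)
l=[line(P,12) for P in (F,L,Rr)]
for q in l: print(q[0],np.degrees(np.arctan2(q[1][1],q[1][0])),q[2])
def X(a,b):
    t=np.linalg.solve(np.c_[a[1],-b[1]],b[0]-a[0]); return a[0]+t[0]*a[1]
a,b=X(l[0],l[1]),X(l[0],l[2]); print(a,b,np.linalg.norm(a-b))
E
```

```text
(118, 304) [530.81621154 213.87920148  12.        ]
(230, 275) [671.21442621 186.84361694  12.        ]
(205, 402) [494.34785965  -4.26013282   6.        ]
(205, 398) [493.52783768  -5.82498285  12.        ]
(343, 345) [666.36745995 -20.31118692  12.        ]
(222, 104) [677.13062149 198.03476067 222.        ]
(101, 133) [526.63097584 208.94272446 222.        ]
[593.4679   -10.031564] -4.9926367 0.29669197979932616
[503.29266 104.46   ] 84.66642 0.29957833744024537
[683.8794 106.7315] 84.65338 0.24624968639457184
[493.4199     -1.2914524] [672.30725  -16.918901] 179.56866
```

>>> {"method": "send_rows", "body": {"motion": [0.8, 0.009, 0.025, 0, 0, 0.8, 0.027, 0.08, 0, -0.01, 0.8, 0.045, 0.13, 0, -0.02, 0.8, 0.063, 0.18, 0, -0.03, 0.8, 0.08, 0.23, 0, -0.04, 0.8, 0.097, 0.28, 0, -0.05, 0.8, 0.114, 0.33, 0, -0.06, 0.8, 0.132, 0.38, 0, -0.07, 0.8, 0.149, 0.43, 0, -0.08, 0.8, 0.162, 0.467, 0, -0.085, 0.8, 0.169, 0.487, 0, -0.085, 0.8, 0.171, 0.493, 0, -0.085]}}

```text
t: 4.65
tcp_pos: [593.5, 113.9, 181.4]
eef_rot: [0.045, 0.999, 0.0, -0.0]
force: [-0.7, -0.0, -5.2]
opening: 24.3
grip_force: 79.0
```

>>> {"method": "send_rows", "body": {"motion": [0.8, 0, 0, 0.02, 0, 0.8, 0, 0, 0.05, 0, 0.8, 0, 0, 0.08, 0, 0.8, 0, 0, 0.11, 0, 0.8, 0, 0, 0.125, 0, 0.8, 0, 0, 0.128, 0, 0.8, 0, 0, 0.13, 0, 0.8, 0, 0, 0.13, 0, 0.8, 0, 0, 0.13, 0]}}

```text
t: 5.55
tcp_pos: [594.5, 112.4, 117.6]
eef_rot: [0.046, 0.999, 0.0, 0.001]
force: [0.4, -0.5, -4.8]
opening: 24.3
grip_force: 79.1
```

```bash
python3 - <<'E'
from h import *
s=snap('side','s3'); o=observe(); print(o['tcp_pos'],o['eef_rot'],o['force'],o['moment'],o['opening'])
E
```

```text
[594.41274327 112.46439417 117.49634838] [4.55509064e-02 9.98961799e-01 6.02201388e-05 6.59617048e-04] [-0.46813478 -0.52714709 -5.50294857] [ 0.16179856 -0.07487635  0.02144916] 24.023950144489593
```

>>> {"method": "send_rows", "body": {"motion": [0.8, 0, 0, 0.002, 0, 0.8, 0, 0, 0.002, 0, 0.8, 0, 0, 0.004, 0, 0.8, 0, 0, 0.004, 0]}}

```text
t: 6.0
tcp_pos: [594.2, 112.5, 115.1]
eef_rot: [0.046, 0.999, 0.0, 0.0]
force: [-0.2, 0.8, -2.2]
opening: 24.0
grip_force: 79.3
```

>>> {"method": "send_rows", "body": {"motion": [0.8, 0, 0, 0.001, 0, 0.8, 0, 0, 0.002, 0, 0.8, 0, 0, 0.002, 0]}}

```text
t: 6.3
tcp_pos: [594.6, 112.5, 115.1]
eef_rot: [0.046, 0.999, 0.0, 0.001]
force: [-1.7, -0.3, 4.5]
opening: 23.8
grip_force: 80.1
```

>>> {"method": "send_rows", "body": {"motion": [0.7, 0, 0, 0, 0, 0.65, 0, 0, 0, 0, 0.55, 0, 0, 0, 0, 0.4, 0, 0, 0, 0, 0.4, 0, 0, 0, 0, 0.4, 0, 0, -0.02, 0, 0.4, 0, 0, -0.06, 0, 0.4, 0, 0, -0.1, 0, 0.4, 0, 0, -0.15, 0, 0.4, 0, 0, -0.2, 0, 0.4, 0, 0, -0.22, 0, 0.4, 0, 0, -0.22, 0]}}

```text
t: 7.5
tcp_pos: [594.8, 112.5, 225.7]
eef_rot: [0.045, 0.999, 0.0, 0.002]
force: [0.4, 0.6, -0.9]
opening: 51.2
grip_force: 0.0
```

```bash
python3 - <<'E'
from h import *
s=snap('side','s4'); w=snap('wrist','w4'); o=observe(); print(o['tcp_pos'],o['eef_rot'],o['force'],o['opening'])
a=cv2.resize(s['image'][80:280,200:400],None,fx=2,fy=2,interpolation=cv2.INTER_CUBIC)
b=cv2.resize(w['image'],None,fx=.625,fy=.625)
b=w['image'][:,120:520]
cv2.imwrite('pics/c4.png',np.hstack([a,b])[:,:,::-1])
E
```

```text
[593.59513033 112.43455839 222.95217207] [ 4.55425672e-02  9.98962205e-01 -6.15929828e-05 -6.19140596e-04] [0.06742705 0.34572169 0.0558474 ] 50.966924852401206
```

View pics/c4.png

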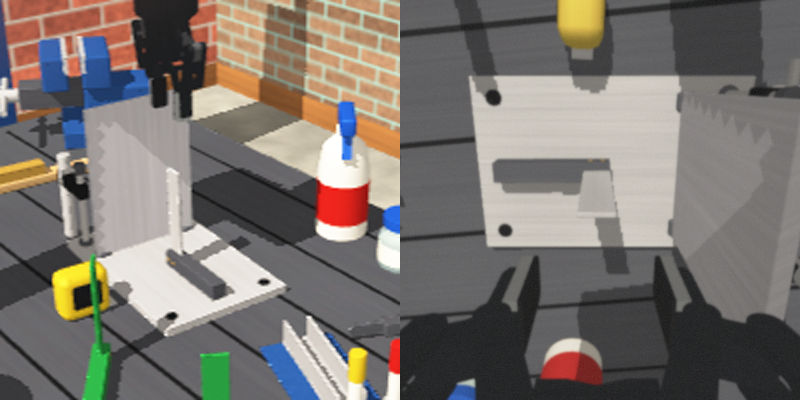

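The square stands free on the plate: blade top at about wrist (319,215), stock free end at (213,170), upright foot line at about column 396.

```bash
python3 - <<'E'
from h import *
w=load('w4'); g=cv2.cvtColor(w['image'],cv2.COLOR_RGB2GRAY).astype(float)
def fit(P,z):
    Q=np.array([onz(w,p,z)[:2] for p in P]); vx,vy,x0,y0=cv2.fitLine(Q.astype(np.float32),cv2.DIST_HUBER,0,.01,.01).ravel()
    r=(Q-[x0,y0])@[-vy,vx]; return np.round([x0,y0],1),round(np.degrees(np.arctan2(vy,vx)),2),round(np.median(np.abs(r)),2)
def vert(xs,a,b,s): return [(x,a+np.argmax(s*np.diff(g[a:b,x-1:x+2].mean(1)))+.5) for x in xs]
def hor(ys,a,b,s): return [(a+np.argmax(s*np.diff(g[y-1:y+2,a:b].mean(0)))+.5,y) for y in ys]
print('plate -x edge',fit(vert(range(215,290,4),65,90,1),12))
print('plate +x edge',fit(vert(range(220,360,4),235,260,-1),12))
print('plate front',fit(hor([90,110,115,130,145,200,210,215,235],180,225,1),12))
print('rib foot',fit(hor(range(115,220,5),380,415,-1),12))
print('stock far edge',fit(vert(range(222,300,4),150,170,-1),34), vert([230,280],150,170,-1))
print('stock free end',fit(hor(range(164,178,2),200,225,-1),34))
print(g[150:200,250].astype(int)); print(g[130,380:412].astype(int))
print('blade inner/outer at top', g[213,290:345].astype(int)); print(g[200:226,319].astype(int))
E
```

```text
plate -x edge (array([499.1,  56.4], dtype=float32), np.float32(84.78), np.float64(0.0))
plate +x edge (array([679.5,  56. ], dtype=float32), np.float32(84.77), np.float64(0.0))
plate front (array([587.5,  -8.8], dtype=float32), np.float32(-5.56), np.float64(0.38))
rib foot (array([602.1, 195.2], dtype=float32), np.float32(-5.33), np.float64(0.29))
stock far edge (array([575.8,  62.2], dtype=float32), np.float32(84.77), np.float64(0.0)) [(230, np.float64(158.5)), (280, np.float64(158.5))]
stock free end (array([582.6,  12.2], dtype=float32), np.float32(-4.59), np.float64(0.21))
[196 195 193 196 196 196 193 189 161 124  99  93  94  98 102 101  98  96
  97  97  99  98  98  99  98  97  98  96 101 102 101 104 109 114 115 118
 119 117 119 119 123 122 139 166 187 193 196 195 195 192]
[200 202 199 201 202 199 199 200 201 200 200 200 198 200 201 197 201 196
 186 157 138 136 135 135 137 132 133 134 132 135 135 134]
blade inner/outer at top [195 197 198 196 197 197 195 198 200 202 203 201 201 199 197 200 199 198
 200 201 199 198 199 195 192 193 196 196 196 197 197 197 196 192 195 196
 197 195 197 197 197 196 196 198 194 183 166 164 185 197 198 198 198 199
 200]
[171 172 173 173 173 177 175 173 172 172 174 177 192 197 194 193 182 157
 136 126 120 120 121 120 124 124]
```

```bash
python3 - <<'E'
from h import *
w=load('w4'); a=np.radians(-5.22); n=np.array([np.cos(a),np.sin(a)]); d=np.array([-n[1],n[0]])
rib=581.7*n+249.2*d; print('rib',rib)
for nm,p,z in [('-x bottom',(250,158.5),12),('+x top',(250,182),34),('free end bottom?',(212.5,170),12),('free end top',(212.5,170),34),('blade top mid',(319,213.5),152),('blade top near',(319,216.5),152)]:
    q=onz(w,p,z)[:2]-rib; print(nm,q@n,q@d)
print('tcp', (observe()['tcp_pos'][:2]-rib)@n,(observe()['tcp_pos'][:2]-rib)@d, observe()['q'])
foot=rib+n*0+d*(-70-97); print(foot)
E
```

```text
rib [601.9597831  195.24330853]
-x bottom -9.54661111116654 -150.70345076703578
+x top 9.458171765122803 -147.86376940478297
free end bottom? 2.5313301223756497 -190.3364912708548
free end top -2.6269910907048235 -183.63541534678808
blade top mid -1.2187242656115167 -80.85019351940709
blade top near 0.8754364846216234 -80.84541470636621
tcp -0.79600508288972 -83.22633532089193 [ 6.03925410e-02  4.95472043e-01  1.30520985e+00  8.68241427e-06
  1.34215512e+00 -1.41928909e+00]
[586.76608905  28.93590743]
```

>>> {"method": "send_rows", "body": {"motion": [0.4, 0, -0.03, 0, 0.04, 0.4, 0, -0.08, 0, 0.08, 0.4, 0, -0.12, 0, 0.12, 0.4, 0, -0.15, 0, 0.165, 0.4, -0.002, -0.168, 0, 0.21, 0.4, -0.002, -0.168, 0, 0.255, 0.4, -0.002, -0.168, 0, 0.3, 0.4, -0.002, -0.168, 0, 0.345, 0.4, -0.002, -0.168, 0, 0.39, 0.4, -0.002, -0.168, 0, 0.435, 0.4, -0.002, -0.168, 0, 0.475, 0.4, -0.002, -0.168, 0, 0.5]}}

```text
t: 8.8
tcp_pos: [586.7, 28.7, 221.9]
eef_rot: [0.74, 0.672, -0.001, -0.001]
force: [0.7, -0.2, 0.1]
opening: 51.0
grip_force: 0.0
```

```bash
python3 - <<'E'
from h import *
w=snap('wrist','w5'); o=observe(); print(o['tcp_pos'],o['eef_rot'],2*np.degrees(np.arctan2(o['eef_rot'][0],o['eef_rot'][1])),o['q'][5])
g=cv2.cvtColor(w['image'],cv2.COLOR_RGB2GRAY).astype(int)
p=proj(w,(586.8,29,34));print(p, proj(w,(602,195,12)))
r=int(p[1])
for q in (r-20,r,r+10): print(q,g[q,int(p[0])-30:int(p[0])+30])
E
```

```text
[586.64587321  28.7311038  221.94604842] [ 0.74102141  0.67147942 -0.00112191 -0.00118743] 95.6371616775958 0.016887764436704807
[316.95486802 173.46114539] [316.24869605 -16.90309953]
153 [218 219 221 221 222 220 220 221 219 217 216 216 216 216 218 217 217 217
 215 213 194 155 120 113 111 114 110 109 114 110 109 108 106 109 111 109
 111 111 115 114 110 111 124 132 132 133 134 134 131 131 134 133 133 132
 132 136 143 167 199 214]
173 [219 222 221 222 223 221 221 220 219 219 218 218 218 219 220 218 218 219
 219 217 206 170 130 114 111 112 110 111 107 110 111 111 109 107 111 109
 111 113 112 111 104 110 125 132 135 133 136 136 132 133 134 135 134 134
 136 137 144 170 202 215]
183 [219 221 221 221 222 223 222 221 221 220 220 218 219 220 219 221 219 221
 218 218 206 168 130 116 110 108 108 108 110 109 113 110 106 110 110 107
 111 112 111 112 115 145 171 174 164 159 163 171 185 190 189 191 190 192
 195 204 213 216 218 217]
```

>>> {"method": "send_rows", "body": {"motion": [0.4, 0, 0, 0.06, 0.002, 0.4, 0, 0, 0.13, 0.002, 0.4, 0, 0, 0.2, 0.002, 0.4, 0, 0, 0.26, 0.002, 0.4, 0, 0, 0.32, 0.002, 0.4, 0, 0, 0.36, 0.002, 0.4, 0, 0, 0.385, 0.002, 0.4, 0, 0, 0.395, 0.002, 0.4, 0, 0, 0.4, 0.002, 0.4, 0, 0, 0.4, 0.002]}}

```text
t: 9.85
tcp_pos: [587.8, 28.7, 24.3]
eef_rot: [0.741, 0.672, 0.0, 0.0]
force: [-0.6, 0.4, -0.1]
opening: 51.5
grip_force: 0.0
```

```bash
python3 - <<'E'
from h import *
o=observe(); print(o['tcp_pos'],90-2*np.degrees(np.arctan2(o['eef_rot'][0],o['eef_rot'][1])),o['force'],o['moment'])
E
```

```text
[587.81638767  28.68082863  24.29781591] -5.565008189306539 [-0.57859108  0.42824177 -0.13704077] [ 0.00853154 -0.00969951 -0.03022639]
```

>>> {"method": "send_rows", "body": {"motion": [0.4, 0, 0, 0.006, -0.002, 0.4, 0, 0, 0.014, -0.002, 0.5, 0, 0, 0.014, -0.002, 0.6, 0, 0, 0.014, -0.002, 0.66, 0, 0, 0.014, -0.002, 0.7, 0, 0, 0.014, -0.002, 0.7, 0, 0, 0.014, -0.002], "squeeze": 35}}

```text
t: 10.55
tcp_pos: [587.5, 28.7, 16.9]
eef_rot: [0.739, 0.674, 0.0, 0.0]
force: [-0.3, 0.1, -0.0]
opening: 25.6
grip_force: 0.0
```

>>> {"method": "send_rows", "body": {"motion": [0.73, 0, 0, 0, 0, 0.76, 0, 0, 0, 0, 0.79, 0, 0, 0, 0, 0.82, 0, 0, 0, 0, 0.85, 0, 0, 0, 0, 0.85, 0, 0, 0, 0, 0.85, 0, 0, 0, 0]}}

```text
t: 11.25
tcp_pos: [587.1, 28.7, 17.0]
eef_rot: [0.739, 0.674, -0.0, -0.0]
force: [-3.5, -0.1, 4.9]
opening: 19.4
grip_force: 35.2
```

```bash
python3 - <<'E'
from h import *
o=observe(); print(o['tcp_pos'],o['force'],o['moment'],o['opening'],o['grip_force'])
E
```

```text
[587.10249447  28.72442468  16.97786571] [-3.49995818 -0.14295314  4.92661141] [0.02971373 0.69886396 0.14639241] 19.356758865806903 35.17693340778351
```

>>> {"method": "send_rows", "body": {"motion": [0.85, 0.004, 0, 0, 0, 0.85, 0.012, 0, 0, 0, 0.85, 0.022, 0, 0, 0, 0.85, 0.034, 0, 0, 0, 0.85, 0.046, 0, 0, 0, 0.85, 0.058, 0, 0, 0, 0.85, 0.07, 0, 0, 0, 0.85, 0.082, 0, 0, 0, 0.85, 0.094, 0, 0, 0, 0.85, 0.106, 0, 0, 0, 0.85, 0.116, 0, 0, 0, 0.85, 0.12, 0, 0, 0]}}

```text
t: 12.45
tcp_pos: [593.1, 88.9, 17.0]
eef_rot: [0.738, 0.674, 0.0, 0.0]
force: [0.2, -5.0, 3.7]
opening: 19.2
grip_force: 34.9
```

>>> {"method": "send_rows", "body": {"motion": [0.85, 0.002, 0, 0, 0, 0.85, 0.004, 0, 0, 0, 0.85, 0.006, 0, 0, 0, 0.85, 0.008, 0, 0, 0, 0.85, 0.008, 0, 0, 0]}}

```text
t: 12.95
tcp_pos: [593.4, 92.4, 17.0]
eef_rot: [0.739, 0.674, 0.0, 0.0]
force: [-0.6, -4.5, 2.6]
opening: 19.3
grip_force: 35.0
```

```bash
python3 - <<'E'
from h import *
o=observe(); print(o['tcp_pos'],o['force'],o['moment'],o['opening'],o['grip_force'])
w=snap('wrist','w6'); s=snap('side','s6')
rib=np.array([602.,195.2]); a=np.radians(-5.22); n=np.array([np.cos(a),np.sin(a)]); d=np.array([-n[1],n[0]])
q=o['tcp_pos'][:2]-rib; print(q@n,q@d)
E
```

```text
[593.44412781  92.42963861  16.97619039] [-0.55994405 -4.46213643  2.55596885] [-0.78757451  0.0888724  -0.03270704] 19.265196935711238 34.95567262172699
0.829680005068699 -103.12255699035342
```

>>> {"method": "send_rows", "body": {"motion": [0.85, 0.001, 0, 0, 0, 0.85, 0.002, 0, 0, 0, 0.85, 0.003, 0, 0, 0, 0.85, 0.004, 0, 0, 0, 0.85, 0.005, 0, 0, 0, 0.85, 0.006, 0, 0, 0]}}

```text
t: 13.65
tcp_pos: [593.7, 95.2, 17.0]
eef_rot: [0.739, 0.674, -0.0, 0.0]
force: [-0.1, -5.4, 2.8]
opening: 19.1
grip_force: 35.0
```

>>> {"method": "send_rows", "body": {"motion": [0.85, 0.001, 0, 0, 0, 0.85, 0.002, 0, 0, 0, 0.85, 0.002, 0, 0, 0]}}

```text
t: 13.95
tcp_pos: [593.8, 96.2, 17.0]
eef_rot: [0.739, 0.674, 0.0, 0.0]
force: [-1.0, -6.0, 3.8]
opening: 19.1
grip_force: 35.0
```

>>> {"method": "send_rows", "body": {"motion": [0.85, 0.001, 0, 0, 0, 0.85, 0.002, 0, 0, 0, 0.85, 0.002, 0, 0, 0]}}

```text
t: 14.25
tcp_pos: [593.8, 97.3, 16.9]
eef_rot: [0.739, 0.674, 0.0, 0.0]
force: [0.2, -4.6, 3.2]
opening: 18.9
grip_force: 35.0
```

>>> {"method": "send_rows", "body": {"motion": [0.85, 0.001, 0, 0, 0, 0.85, 0.002, 0, 0, 0, 0.85, 0.002, 0, 0, 0]}}

```text
t: 14.55
tcp_pos: [593.9, 97.8, 16.9]
eef_rot: [0.739, 0.674, -0.0, 0.0]
force: [-1.7, -7.5, 4.0]
opening: 18.8
grip_force: 35.1
```

>>> {"method": "send_rows", "body": {"motion": [0.85, 0.001, 0, 0, 0, 0.85, 0.002, 0, 0, 0, 0.85, 0.002, 0, 0, 0]}}

```text
t: 14.85
tcp_pos: [593.9, 97.8, 17.0]
eef_rot: [0.739, 0.674, -0.001, 0.001]
force: [-1.4, -12.0, 5.2]
opening: 19.2
grip_force: 35.1
```

>>> {"method": "send_rows", "body": {"motion": [0.85, 0.001, 0, 0, 0, 0.85, 0.002, 0, 0, 0, 0.85, 0.002, 0, 0, 0]}}

```text
t: 15.15
tcp_pos: [593.9, 97.8, 16.9]
eef_rot: [0.739, 0.674, -0.001, 0.001]
force: [-2.1, -15.4, 5.9]
opening: 19.2
grip_force: 35.2
```

>>> {"method": "send_rows", "body": {"motion": [0.85, -0.001, 0, 0, 0, 0.85, -0.002, 0, 0, 0, 0.85, -0.002, 0, 0, 0]}}

```text
t: 15.45
tcp_pos: [593.9, 97.8, 17.0]
eef_rot: [0.739, 0.674, -0.001, 0.001]
force: [-0.7, -12.2, 4.5]
opening: 19.4
grip_force: 35.1
```

```bash
python3 - <<'E'
from h import *
o=observe(); print(o['tcp_pos'],90-2*np.degrees(np.arctan2(o['eef_rot'][0],o['eef_rot'][1])),o['force'],o['moment'])
w=snap('wrist','w7'); s=snap('side','s7'); c=snap('scene','c7')
f=lambda i,x,y,k:cv2.resize(i[y:y+400//k,x:x+400//k],None,fx=k,fy=k,interpolation=cv2.INTER_CUBIC)
cv2.imwrite('pics/c7x.png',np.hstack([f(s['image'],240,130,4),f(w['image'],220,0,2)])[:,:,::-1])
for X in [(602,195,12),(602,195,152),(601,182,152)]: print(proj(s,X),proj(w,X),proj(c,X))
E
```

```text
[593.89821561  97.8077589   16.95151412] -5.225703621336947 [ -0.69047512 -12.21103462   4.49002967] [-1.79433774  0.26100624 -0.00634854]
[274.12448641 200.78278659] [313.7300712   40.34627567] [425.62268225 260.1963862 ]
[271.2430483 154.7088597] [  -11.29796163 -5270.33642176] [434.06837565 215.42194323]
[273.74142921 156.28736975] [ 258.49570857 -150.35385804] [428.25232101 214.26842452]
```

View pics/c7x.png

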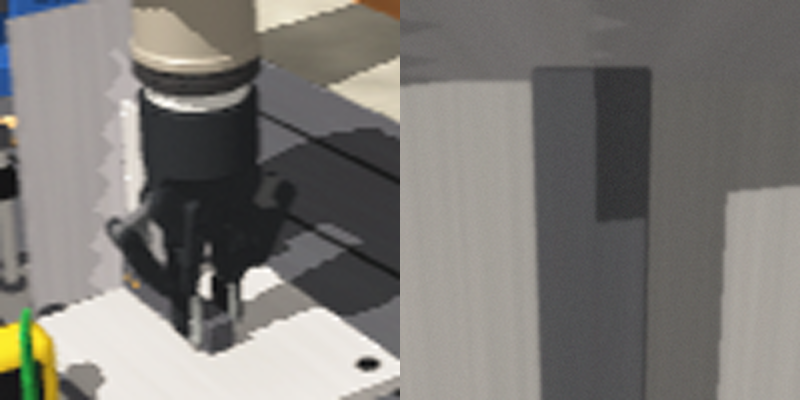

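Side shows the stock's heel end meeting the upright's foot and the blade lying along its face. In the wrist view the stock end meets the face squarely at columns 287–345. I'll ease off, release and retreat.

>>> {"method": "send_rows", "body": {"motion": [0.85, -0.001, 0, 0, 0, 0.85, -0.002, 0, 0, 0, 0.85, -0.002, 0, 0, 0, 0.76, -0.002, 0, 0, 0, 0.72, -0.002, 0, 0, 0, 0.65, -0.002, 0, 0, 0, 0.5, -0.002, 0, 0, 0, 0.4, -0.002, 0, 0, 0, 0.4, -0.002, 0, 0, 0, 0.4, -0.002, 0, 0, 0]}}

```text
t: 16.6
tcp_pos: [593.8, 98.5, 16.8]
eef_rot: [0.739, 0.674, 0.0, 0.0]
force: [-0.1, 0.5, -0.7]
opening: 51.1
grip_force: 0.0
```

>>> {"method": "send_rows", "body": {"motion": [0.4, 0, 0, -0.02, 0, 0.4, 0, 0, -0.06, 0, 0.4, 0, 0, -0.12, 0, 0.4, 0, 0, -0.18, 0, 0.4, 0, 0, -0.24, 0, 0.4, 0, 0, -0.3, 0, 0.4, -0.05, 0, -0.36, 0, 0.4, -0.12, 0, -0.38, 0, 0.4, -0.2, 0, -0.38, 0, 0.4, -0.24, 0, -0.38, 0, 0.4, -0.24, 0, -0.38, 0]}}

```text
t: 17.7
tcp_pos: [582.7, -23.8, 207.8]
eef_rot: [0.74, 0.673, 0.0, 0.001]
force: [-0.4, 0.7, -0.3]
opening: 50.7
grip_force: 0.0
```

```bash
python3 - <<'E'
from h import *
o=observe(); print(o['tcp_pos'],o['force'],o['opening'])
w=snap('wrist','w8'); s=snap('side','s8')
for X in [(602,195,12),(600,179,34),(602,195,152),(591.5,80.5,34)]: print(X,proj(s,X),proj(w,X))
g=cv2.cvtColor(w['image'],cv2.COLOR_RGB2GRAY).astype(int)
p=proj(w,(591.5,80.5,34)).astype(int)
for r in range(p[1]-90,p[1]+20,12):
    t=np.where(g[r,p[0]-40:p[0]+40]<130)[0]; print(r,t.min()+p[0]-40,t.max()+p[0]-40) if len(t) else print(r)
print(g[p[1]-20:p[1]+20,p[0]])
a=s['image'][90:250,210:330]; b=w['image'][max(0,p[1]-170):max(0,p[1]-170)+200,p[0]-100:p[0]+100]
cv2.imwrite('pics/c8.png',np.hstack([cv2.resize(a,(450,600),interpolation=2),cv2.resize(b,None,fx=1.75,fy=3,interpolation=2)])[:,:,::-1])
E
```

```text
[582.65806667 -23.79664328 207.8254822 ] [-0.37347762  0.68035558 -0.32036993] 50.74055510989842
(602, 195, 12) [274.12448641 200.78278659] [314.05299022 -98.01434805]
(600, 179, 34) [276.42887871 196.1418691 ] [313.30060147 -86.50509185]
(602, 195, 152) [271.2430483 154.7088597] [ 312.20847127 -267.46707217]
(591.5, 80.5, 34) [295.59007914 210.68086763] [314.64789637  55.97603067]
-35 274 353
-23 274 353
-11 274 353
1 305 328
13 305 328
25 305 328
37 306 328
49 306 328
61
73
[118 120 117 117 119 117 120 118 116 119 117 119 118 117 119 118 116 117
 117 113 108  96 117 167 206 221 223 223 224 222 222 224 223 222 223 223
 223 224 222 223]
```

```bash
python3 - <<'E'
from h import *
w=load('w8'); s=load('s8')
rib=np.array([602.,195.2]); a=np.radians(-5.22); n=np.array([np.cos(a),np.sin(a)]); d=np.array([-n[1],n[0]])
for nm,p,z in [('free end top',(316,55.5),34),('free end bottom',(316,58.3),12),('L',(305.2,25),34),('R',(328.5,25),34),('L2',(305.4,50),34),('R2',(328.5,50),34)]:
    q=onz(w,p,z)[:2]-rib; print(nm,(q@n).round(2),(q@d).round(2))
g=cv2.cvtColor(s['image'],cv2.COLOR_RGB2GRAY).astype(int)
for r in (150,155,158,162,170,180,190,195): print(r,g[r,262:286])
w=load('w8');print(cv2.cvtColor(w['image'],cv2.COLOR_RGB2GRAY)[25,298:336])
E
```

```text
free end top 1.11 -114.81
free end bottom 1.11 -115.46
L -7.62 -91.72
R 11.42 -91.78
L2 -7.71 -110.54
R2 11.55 -110.61
150 [160 160 160 163 163 161 159 159 161 160 159 163 166 165 164 164 163 161
 160 161 163 163 163 164]
155 [160 159 159 162 165 162 161 159 147 133 135 153 166 167 164 165 164 161
 161 162 162 164 163 163]
158 [161 160 158 160 163 163 160 159 157 144 131 131 134 137 151 164 166 162
 161 162 162 164 163 163]
162 [161 160 159 159 161 163 162 159 152 138 130 130 131 135 148 160 165 162
 162 163 163 163 163 163]
170 [161 161 159 158 158 162 163 160 159 146 133 130 129 132 142 156 163 163
 162 163 162 163 162 162]
180 [159 160 159 157 158 160 163 164 161 152 142 135 133 133 136 148 160 162
 162 162 164 162 161 163]
190 [158 159 162 160 158 160 162 164 164 160 161 151 135 134 135 142 156 161
 161 160 162 162 160 159]
195 [160 159 161 160 159 160 163 163 119  57  55  64  95 123 131 135 115 111
 145 160 161 160 161 159]
[220 220 221 220 218 200 157 125 122 120 117 119 117 114 118 119 116 119
 117 119 119 118 121 116 118 122 120 122 117 113 116 132 135 138 138 140
 141 139]
```

```bash
python3 -c "
from plant import ticket; print(ticket.finish_job())"
```

```text
the job is handed in; nothing more can be done
None
```

The square stands on its stock with the blade flush and square against the upright's front face, about 1.5–2 mm off the middle by my measurement; it is released, the arm is clear, and the job was handed in at about 18 s with no verdict returned.

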